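Find the rattling parts case

ROBOT

A 6-joint arm with a two-finger parallel gripper is mounted at the origin on a cart in front of the work surface, level with it; the furniture and walls round the work are solid. World frame = base frame: x ahead of the robot, y to its left, z up, the work surface at z = 0. Lengths are in mm, angles in rad, forces in N, time in s.
With the tool pointing down it reaches from about 350 to 875 mm from the base axis. Payload 4.2 kg.
Tool frame: the origin (TCP) lies at the very end of the fingers, on their centre line; the grasp point (between the pads) lies 19 mm behind it; z points along the fingers, y is the line along which they close (so a half turn about z gives the same grasp; the last joint's range is limited). The gripper opens to 87 mm and grips with 3 to 60 N. Pads are 19 mm wide; open, the fingers measure 117 mm over their backs; the gripper's body (75 mm by 190 mm) begins 51 mm behind the grasp point.
Start: joints at [1.484, 0.385, 0.008, 0, -1.194, -0.259], TCP at [211.811, 587.993, 222.55] pointing down, gripper open.
Joint ranges: [-3.14, 3.14], [-1.21, 2.06], [-1.07, 1.41], [-3.16, 2.05], [-2.99, -0.16], [-3.1, 3.1]. Speed limits (rad/s): [2.79, 2.79, 3.14, 3.14, 3.14, 3.14].

INTERFACE

Orientations are given as [roll, pitch, yaw] about the fixed x, y, z axes, in that order (R = Rz(yaw) Ry(pitch) Rx(roll)).
In Python, from rig import * gives the robot as it stands.
- The arm moves only by the tool play_rows, never from a script. Its argument "moves" is a list that holds one entry, the list of rows, each a list of 4 numbers: the shift along the tool's x, y, z in cm, then the turn about the tool's z in degrees. A call has 1 to 20 rows; each row shifts and turns the commanded pose from where the row before left it, along the tool's axes as they then stand; what a row does not reach is not made up. A row lasts 1/8 s, in which the tool goes at most 62.5 mm and 10.7 degrees, less where a joint would pass 70% of its speed; a pose out of reach is approached as far as the arm can. A call with a gripper value outside its range is refused whole. "jaw" is the gripper command: -1 is fully open, 1 is shut, values between are in proportion, set as the call begins (left out, the last holds). The fingers move at their own pace and stop on an object; "newtons" is the grip in N (left out, the last holds). Time passes only in rows, so rows that do not move let the fingers close. It gives the time, the measured TCP pose, the force, the opening and the grip force at its end, in the units of the state.
- get_obs(): the state, without advancing time (a new reading comes with each control period).
- snapshot(name): name is "scene" or "top"; returns the picture (480x640x3 uint8, red, green, blue); there is no depth.
- camera_params(name): a dict with "fx", "fy", "cx", "cy" (pixels), "pose" (4x4, takes a point from camera to world coordinates). Camera axes: x right, y up, looking along -z (the intrinsics and any distortion apply to the point x, -y, -z); pixel columns grow to the right and rows downward; lengths in mm; the calibration is good to about 2 mm. A picture is of the moment at which its call begins. camera_params takes no time and is no camera call.
- close_job(): hands the job in; it is judged then, once.
Trained networks look in the newest picture that a camera, given by its name, has taken for a name from the list of things; names that differ only in an ending like _2 or _b are one class to them, and where a whole thing is asked for, a point or a joint stands for the part that bears it (a point fixed in the world has none). Each returns a list of dicts, best first, with "conf" (0 to 1); they miss things now and then, are a little off and sometimes report something else, mostly with a low value. They report only what shows in the picture. A call takes as long as a camera call.
- regions_of(camera, query): "region" (480x640 bool, what is visible of it) and "box" ([centre column, centre row, width, height] in pixels, round what is visible of it).
The state is a dict: "time_s": time; "q": joint angles; "dq": joint speeds; "effort": joint torques, N m; "position": TCP position; "orientation": TCP orientation; "ft_force": force on the tool from outside, world axes, zero at the start; "ft_torque": the same for the moment, N m; "finger_gap": opening from 0.0 (shut) to 1.0 (fully open); "finger_force": force on a finger pad.
Only numpy, scipy, OpenCV 4.12 (cv2) and the standard library are available. Lean on these libraries where they do the work, as an engineer would, in place of code of your own. Each camera call takes 0.05 s, during which the arm holds its last target. There are 200 camera calls.

TASK

Swing the bench magnifier by its pin out of the way, all the way round to its stop on the left, and leave it there; then take the three sealed cases one at a time from left to right, lift each about a hand's breadth off the tray, pause, shake it briskly there and stop again, and set the silent ones back upright where they stood. After all three have been shaken, finish holding the one case that rattles: hold it level and still in the gripper over the middle of the round hand-over disc beyond the tray, about 15 to 20 cm above the bench, and do not put it down or let it go. Leave the flask, timer and dish where they are.

Things in the scene. Friction and masses are not known exactly. Their poses are not given: they have to be found in the camera images.
- case_1_center (a point): centre of the left case: sealed flat-sided parts case, 120 mm long (x), 54 wide (y), 48 high (z), grey, white lid, a steel latch on each end; stands flat on the tray, centre 29 mm above the bench. All three look alike, 0.29 to 0.39 kg. Grip across the 54 mm width at mid-length. In one of the three, another each time, a loose 36 mm, 190 g steel ball rolls; in the others an insert of equal weight is packed tight
- case_2_center (a point): centre of the middle case: sealed flat-sided parts case, 120 mm long (x), 54 wide (y), 48 high (z), grey, white lid, a steel latch on each end; stands flat on the tray, centre 29 mm above the bench. The loose ball, if inside, can roll 38 mm either way from the middle along x and 5 mm along y; it keeps rolling and knocking for a while after a stroke along x has stopped
- case_3_center (a point): centre of the right case: sealed flat-sided parts case, 120 mm long (x), 54 wide (y), 48 high (z), grey, white lid, a steel latch on each end; stands flat on the tray, centre 29 mm above the bench. If such a case is tipped lengthwise by 0.3 rad the ball runs to the low end: it pulls with up to 0.07 N m about the case's y axis, either way; in a silent case nothing shifts
- tray: shallow aluminium tray, 170 mm (x) by 340 mm (y), floor 5 mm thick, rim 12 mm high, fixed to the bench; origin at the centre of its underside, x axis away from the robot. The three cases stand side by side on it, 110 mm apart, long axes along the tray's x
- magnifier_arm (a joint): angle of the bench magnifier's level arm about its upright post, rad; grows clockwise seen from above; 0: the arm points to the robot's right, pi/2: towards the robot (give or take 0.1); solid stop at 2.0 on the left; starts at 0.5 to 0.9, over the tray. Stays where it is left; about 1 N at the pin moves it
- magnifier_pin (a point): middle of the free length of the upright black grip pin at the outer rim of the magnifier's white lens ring: 16 mm thick, 60 mm long, this point 240 mm above the bench, pin top 20 mm higher, lens ring (outside diameter 95 mm, 14 mm thick) 38 mm lower. The pin is 263 mm from the hinge axis
- magnifier_hinge (a point): point on the upright hinge axis of the magnifier arm, at the arm's height of 195 mm; the post's round foot is 90 mm across, fixed to the bench
- handover_top (a point): centre of the top of the flat round hand-over disc (steel with dark inlay, 80 mm across, 3 mm high, fixed to the bench) beyond the tray
- flask: small clear culture flask with blue cap, 50x102x32 mm, lying left of the tray; a bystander, origin at the centre of its underside
- timer: white digital bench timer, 30x66x59 mm, right of the tray; a bystander, origin at the centre of its underside
- dish: petri dish, 90 mm across, 15 mm high, to the right of the tray and nearer the robot; a bystander, origin at the centre of its underside

How it is judged:
By the outcome, as a careful person would: the job done as asked, in the order asked, and still so for the second after the job is handed in, while the arm keeps its last pose, push and grip.
It also fails if it takes over 72 s, if anything falls off the work surface, if the arm or the gripper's body presses on something with over 40 N, if the wrist force passes 120 N, or if a joint passes its speed limit or range.

## Working session

There is one attempt and no reset: what is moved stays moved. The work goes in short steps, Python scripts to look and compute and a tool call to move; the robot and the scene stay as the last step left them, time stands still between calls to the robot, and variables do not carry over. Pictures are saved under pics/ and viewed, at most 10 in all, crops included, and the job is handed in when it is done.

Besides the shell and the picture viewer there is one more tool, called after "Emit:" as name(argument=value, ...), one argument or row to a line, values as JSON. play_rows: Moves the arm, as the interface text tells. Its arguments: {"type":"object","properties":{"moves":{"type":"array","items":{"type":"array","items":{"type":"array","items":{"type":"number"}}}},"jaw":{"type":"number"},"newtons":{"type":"number"}},"required":["moves"]}

```bash
mkdir -p pics; ls; cat > h.py <<'E'
from rig import *
import numpy as np, cv2
def ray(cam,u,v):
    c=camera_params(cam);P=np.array(c["pose"])
    d=np.array([(u-c["cx"])/c["fx"],-(v-c["cy"])/c["fy"],-1.])
    return P[:3,3],P[:3,:3]@d
def at(cam,u,v,z):
    o,d=ray(cam,u,v);return (o+d*(z-o[2])/d[2]).round(1)
def proj(cam,p):
    c=camera_params(cam);P=np.array(c["pose"]);q=P[:3,:3].T@(np.array(p)-P[:3,3])
    return np.array([c["cx"]+c["fx"]*q[0]/-q[2],c["cy"]-c["fy"]*q[1]/-q[2]]).round(1)
E
python3 - <<'E'
from h import *
for n in ("scene","top"):
    cv2.imwrite(f"pics/{n}1.png",snapshot(n)[:,:,::-1]); c=camera_params(n); print({k:(np.array(v).round(3).tolist()) for k,v in c.items()})
    for q in ("case_1_center","tray","magnifier_pin","magnifier_arm","handover_top","flask","timer","dish"):
        print(n,q,[(round(r["conf"],2),np.round(r["box"],1).tolist()) for r in regions_of(n,q)][:4])
print(get_obs())
E
```

```text
pics
{'fx': 477.631, 'fy': 477.631, 'cx': 327.896, 'cy': 236.916, 'pose': [[0.823, 0.244, -0.513, -31.204], [-0.568, 0.333, -0.752, -916.144], [-0.013, 0.911, 0.413, 622.956], [0.0, 0.0, 0.0, 1.0]]}
scene case_1_center [(0.96, [295.1, 271.1, 48.0, 36.8])]
scene tray [(0.57, [322.8, 303.9, 135.7, 70.1]), (0.42, [362.3, 278.1, 31.8, 14.2])]
scene magnifier_pin [(0.6, [318.4, 206.9, 45.9, 48.5])]
scene magnifier_arm [(0.75, [317.2, 207.6, 40.8, 51.0])]
scene handover_top [(0.56, [363.0, 276.2, 30.0, 16.2])]
scene flask [(0.78, [252.9, 261.0, 35.4, 12.8]), (0.34, [364.1, 275.9, 27.5, 11.7])]
scene timer [(0.79, [406.9, 346.8, 33.5, 40.8]), (0.68, [346.4, 309.4, 56.1, 42.9])]
scene dish [(0.61, [364.4, 383.1, 44.9, 36.3])]
{'fx': 495.168, 'fy': 495.168, 'cx': 318.864, 'cy': 232.065, 'pose': [[-0.009, 0.996, -0.083, 456.144], [-1.0, -0.009, 0.003, -89.067], [0.003, 0.083, 0.997, 1362.825], [0.0, 0.0, 0.0, 1.0]]}
top case_1_center [(0.62, [270.2, 248.9, 18.7, 52.2])]
top tray [(0.6, [310.2, 251.0, 129.0, 66.4])]
top magnifier_pin [(0.55, [259.8, 226.4, 110.3, 65.0])]
top magnifier_arm [(0.5
[... 242 characters left out ...]
49.1, 22.8, 48.5])]
{'time_s': 0.9, 'q': array([ 1.48357802e+00,  3.84651417e-01,  7.87749556e-03, -4.32909903e-06,
       -1.19403227e+00, -2.58592768e-01]), 'dq': array([-0.0003503 , -0.00055834,  0.00114586, -0.00076081, -0.00139334,
        0.00124103]), 'effort': array([ 1.42720155e-04, -3.90455747e+01,  1.87620807e+01,  4.22431692e+00,
        1.55288359e-02, -1.30584985e-05]), 'position': array([211.82021453, 587.96473318, 222.56996005]), 'orientation': array([ 3.14158209e+00,  1.36898359e-06, -3.45812668e-01]), 'ft_force': array([-0.07933892, -0.55806572, -0.30019846]), 'ft_torque': array([ 0.04041889,  0.00529488, -0.02548916]), 'finger_force': 0.0, 'finger_gap': 1.0004108987652987}
```

```bash
python3 - <<'E'
import cv2
a=cv2.imread("pics/scene1.png")[150:430,180:460];b=cv2.imread("pics/top1.png")[150:330,180:460]
cv2.imwrite("pics/a.png",cv2.resize(a,(600,600),interpolation=2));cv2.imwrite("pics/b.png",cv2.resize(b,None,fx=2.85,fy=2.85,interpolation=2))
E
```

```text
(no output)
```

View pics/a.png

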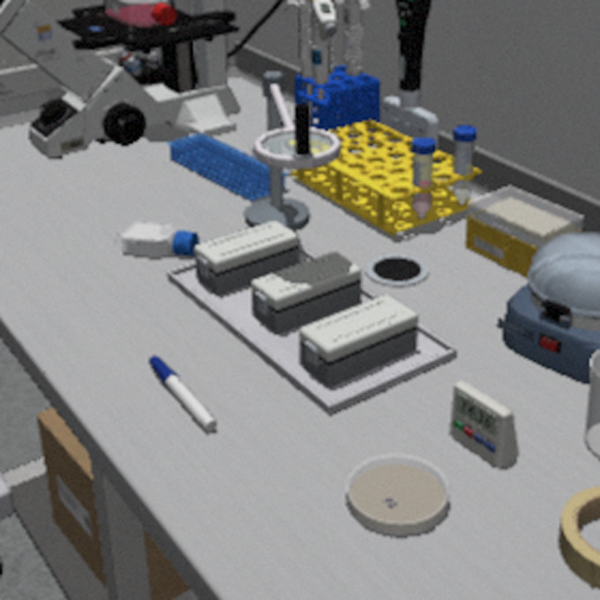

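View pics/b.png

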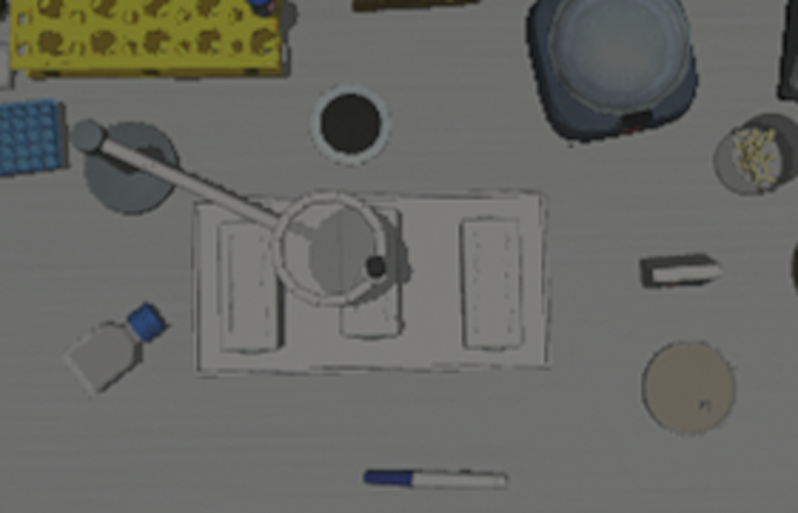

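The scene view shows the three cases on the tray, with the magnifier over the middle case: pin at about (321,205), disc at (363,276), flask left at (253,261). The top view shows the pin at about (312,243), post top at (212,198), left case at (267,250), right case at (353,249) and disc at (303,194).

```bash
python3 - <<'E'
from h import *
f=lambda x,y:(180+x/2.85,150+y/2.85)
print("pin top",at("top",*f(375,264),260), "postfoot",at("top",*f(132,168),8),"posttop",at("top",*f(89,136),205))
for n,x,y in (("c1",249,287),("c3",492,284)): print(n,at("top",*f(x,y),53))
for n,x,y,z in (("disc",350,124,3),("tTL",195,202,12),("tTR",545,192,12),("tBR",548,367,12),("tBL",198,374,12),("flaskcap",148,322,20),("flask",95,390,20),("c1a",232,352,53),("c1b",280,350,53),("c1c",222,220,53),("c1d",275,222,53),("c3a",468,350,53),("c3b",522,345,53),("c3c",463,217,53),("c3d",518,217,53),("c2bl",340,335,53),("c2br",401,337,53),("c2tr",400,208,53)): print(n,at("top",*f(x,y),z))
g=lambda x,y:(180+x/2.143,150+y/2.143)
# triangulate pin
def tri(u1,u2):
    o,d=ray("top",*u1);p,e=ray("scene",*u2);d/=np.linalg.norm(d);e/=np.linalg.norm(e)
    A=[np.eye(3)-np.outer(k,k) for k in(d,e)];x=np.linalg.solve(A[0]+A[1],A[0]@o+A[1]@p);return x,[np.linalg.norm(A[0]@(x-o)),np.linalg.norm(A[1]@(x-p))]
print(tri(f(375,264),g(302,104)))
for cam in("top","scene"):
  for q in("case_1_center","handover_top"):
    for r in regions_of(cam,q):
      (c,s,an)=cv2.minAreaRect(np.argwhere(r["region"])[:,::-1].astype(np.float32)); print(cam,q,round(r["conf"],2),c,s,an, at(cam,*c,53 if 'case' in q else 3))
E
```

```text
pin top [524.8 -76.4 260. ] postfoot [635.6 160.6   8. ] posttop [636.5 160.  205. ]
c1 [517.3  43.1  53. ]
c3 [ 518.1 -182.5   53. ]
disc [677.5 -50.2   3. ]
tTL [601.5  99.1  12. ]
tTR [ 608.2 -237.9   12. ]
tBR [ 440.3 -237.7   12. ]
tBL [436.8  95.8  12. ]
flaskcap [486.5 142.3  20. ]
flask [422.8 192.1  20. ]
c1a [457.4  58.8  53. ]
c1b [458.8  14.5  53. ]
c1c [580.   68.2  53. ]
c1d [577.7  18.8  53. ]
c3a [ 457.2 -159.4   53. ]
c3b [ 461.3 -209.5   53. ]
c3c [ 580.8 -156.4   53. ]
c3d [ 580.3 -207.7   53. ]
c2bl [472.1 -41.1  53. ]
c2br [469.7 -97.6  53. ]
c2tr [589.8 -97.8  53. ]
(array([524.55695918, -76.31984167, 261.03249657]), [np.float64(0.1851320920250032), np.float64(0.1851320920250834)])
top case_1_center 0.62 (267.4523010253906, 250.4256591796875) (47.28132629394531, 22.201929092407227) 88.26429748535156 [518.1  42.9  53. ]
top handover_top 0.66 (301.7500305175781, 193.75001525878906) (27.577163696289062, 28.284271240234375) 45.0 [676.8 -47.3   3. ]
scene case_1_center 0.96 (294.5848083496094, 269.278564453125) (25.331058502197266, 50.786903381347656) 73.0724868774414 [497.7  10.   53. ]
scene handover_top 0.56 (364.5, 275.0) (14.0, 29.0) 90.0 [678.8 -46.3   3. ]
```

Emit:
play_rows(
  moves=[
    [[0,0,-5,-9.9],[0,0,-4,-9.9],[2,4.3,0,0],[2,4.3,0,0],[2,4.3,0,0],[2,4.3,0,0],[2,4.3,0,0],[2,4.3,0,0],[2,4.3,0,0],[2,4.3,0,0],[2,4.3,0,0],[2,4.3,0,0],[2,4.3,0,0],[2,4.3,0,0],[2,4.3,0,0],[2,4.3,0,0],[1.6,3.1,0,0],[1.6,3.1,0,0],[0,0,0,0],[0,0,0,0]],
  ],
  jaw=-1,
  newtons=10,
)

```text
time_s: 3.6
position: [523.4, -75.9, 312.5]
orientation: [-3.141, 0.0, -0.0]
ft_force: [0.4, -1.0, -0.2]
finger_gap: 1.001
finger_force: 0.0
```

Emit:
play_rows(
  moves=[
    [[0.1,0,3,0],[0,0,3,0],[0,0,2.5,0],[0,0,0,0]],
  ],
)

```text
time_s: 4.1
position: [523.2, -75.2, 226.2]
orientation: [3.141, 0.004, 0.001]
ft_force: [0.4, -0.7, 0.4]
finger_gap: 1.004
finger_force: 0.0
```

Emit:
play_rows(
  moves=[
    [[0,0,0,0],[0,0,0,0],[0,0,0,0],[0,0,0,0],[0,0,0,0],[0,0,0,0]],
  ],
  jaw=1,
  newtons=10,
)

```text
time_s: 4.85
position: [524.6, -76.1, 227.5]
orientation: [-3.142, 0.0, -0.0]
ft_force: [0.4, -0.1, -0.7]
finger_gap: 0.4
finger_force: 0.0
```

Emit:
play_rows(
  moves=[
    [[0,0,0,0],[0,0,0,0],[0,0,0,0],[0,0,0,0]],
  ],
)

```text
time_s: 5.35
position: [525.6, -75.2, 227.5]
orientation: [-3.14, -0.002, 0.0]
ft_force: [2.9, 5.6, -1.0]
finger_gap: 0.178
finger_force: 10.0
```

Emit:
play_rows(
  moves=[
    [[-1.15,-0.6,0,0],[-1.15,-0.6,0,0],[-2.2,-1.45,0,0],[-2.0,-1.7,0,0],[-1.85,-1.85,0,0],[-1.65,-2.05,0,0],[-1.45,-2.2,0,0],[-1.2,-2.3,0,0],[-1.0,-2.4,0,0],[-0.7,-2.5,0,0]],
  ],
)

```text
time_s: 6.6
position: [378.5, 98.8, 227.3]
orientation: [3.137, 0.004, -0.001]
ft_force: [-2.7, -2.2, 1.1]
finger_gap: 0.178
finger_force: 10.0
```

Emit:
play_rows(
  moves=[
    [[-0.45,-2.6,0,0],[-0.2,-2.6,0,0],[0,-2.6,0,0],[0.3,-2.6,0,0],[0.3,-1.3,0,0],[0,0,0,0]],
  ],
)

```text
time_s: 7.35
position: [378.9, 217.0, 227.1]
orientation: [3.139, 0.004, 0.001]
ft_force: [-5.3, 1.5, 1.9]
finger_gap: 0.175
finger_force: 10.0
```

Emit:
play_rows(
  moves=[
    [[0.3,-1.3,0,0],[0.35,-1.25,0,0],[0,0,0,0]],
  ],
)

```text
time_s: 7.72
position: [386.9, 244.0, 227.2]
orientation: [3.142, 0.001, 0.0]
ft_force: [-5.2, 1.6, 0.7]
finger_gap: 0.178
finger_force: 10.0
```

Emit:
play_rows(
  moves=[
    [[0.4,-1.2,0,0],[0,0,0,0]],
  ],
)

```text
time_s: 7.98
position: [391.5, 256.1, 227.2]
orientation: [-3.141, 0.0, 0.0]
ft_force: [-2.8, 2.2, -0.9]
finger_gap: 0.178
finger_force: 10.0
```

Emit:
play_rows(
  moves=[
    [[0.25,-0.6,0,0],[0.25,-0.6,0,0],[0,0,0,0]],
  ],
)

```text
time_s: 8.35
position: [392.4, 257.7, 226.6]
orientation: [3.12, 0.012, -0.002]
ft_force: [-9.0, -20.1, 10.9]
finger_gap: 0.188
finger_force: 9.9
```

Emit:
play_rows(
  moves=[
    [[0.25,-0.6,0,0],[0,0,0,0]],
  ],
)

```text
time_s: 8.6
position: [394.0, 262.8, 226.0]
orientation: [3.118, 0.014, -0.003]
ft_force: [-11.7, -20.9, 8.2]
finger_gap: 0.311
finger_force: 9.9
```

Emit:
play_rows(
  moves=[
    [[-0.25,0.6,0,0],[-0.15,0.35,0,0],[0,0,0,0]],
  ],
)

```text
time_s: 8.98
position: [393.8, 257.2, 226.3]
orientation: [3.128, 0.004, -0.001]
ft_force: [1.0, -12.5, -1.1]
finger_gap: 0.18
finger_force: 10.0
```

Emit:
play_rows(
  moves=[
    [[0,0,0,0],[0,0,0,0],[0,0,0,0],[0,0,0,0]],
  ],
  jaw=0,
)

```text
time_s: 9.48
position: [395.4, 264.2, 228.1]
orientation: [-3.14, -0.002, 0.0]
ft_force: [0.3, -0.2, -0.8]
finger_gap: 0.479
finger_force: 0.0
```

Emit:
play_rows(
  moves=[
    [[0,0,-4,0],[0,0,-4,0],[0,0,0,0]],
  ],
  jaw=-1,
)

```text
time_s: 9.85
position: [396.3, 265.1, 311.4]
orientation: [-3.135, -0.006, 0.001]
ft_force: [0.6, 0.2, -1.1]
finger_gap: 0.758
finger_force: 0.0
```

```bash
python3 - <<'E'
from h import *
for n in ("scene","top"): cv2.imwrite(f"pics/{n}2.png",snapshot(n)[:,:,::-1])
b=cv2.imread("pics/top2.png")[150:330,180:460]; cv2.imwrite("pics/b2.png",cv2.resize(b,None,fx=2.85,fy=2.85,interpolation=2))
for r in regions_of("top","case_1_center")+regions_of("top","tray")+regions_of("top","handover_top"):
      (c,s,an)=cv2.minAreaRect(np.argwhere(r["region"])[:,::-1].astype(np.float32)); print(round(r["conf"],2),c,s,an, at("top",*c,53))
E
```

```text
0.67 (267.5, 250.5) (47.0, 21.0) 90.0 [517.9  42.7  53. ]
0.54 (417.8975524902344, 244.87298583984375) (10.773754119873047, 28.247150421142578) 84.80557250976562 [ 529.1 -355.7   53. ]
0.62 (309.55242919921875, 249.2545928955078) (64.14544677734375, 126.40767669677734) 88.66777801513672 [520.2 -68.5  53. ]
0.57 (220.057373046875, 270.86883544921875) (17.541053771972656, 35.59425354003906) 50.194427490234375 [465.3 167.8  53. ]
0.21 (301.7500305175781, 192.75001525878906) (27.577163696289062, 26.870054244995117) 45.0 [671.4 -48.9  53. ]
0.88 (302.0, 193.5) (27.0, 28.0) 90.0 [669.4 -49.5  53. ]
0.74 (198.10287475585938, 248.26956176757812) (41.53840637207031, 110.56262969970703) 30.12432098388672 [525.5 226.3  53. ]
0.46 (309.0, 246.0) (46.0, 20.0) 90.0 [528.8 -67.1  53. ]
```

View pics/b2.png

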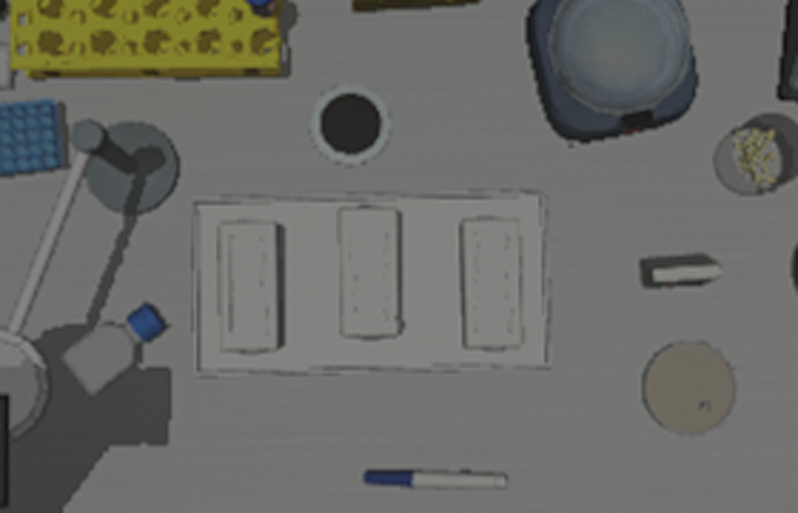

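Emit:
play_rows(
  moves=[
    [[1.5,2.5,0,0],[2.5,4.6,0,0],[2.7,5,0,0],[2.7,5,0,0],[2.7,5,3,0],[0,0,6,0],[0,0,6,0],[0,0,5,0],[0,0,0,0],[0,0,0,0]],
  ],
  jaw=-1,
)

```text
time_s: 11.35
position: [516.4, 44.2, 109.9]
orientation: [-3.142, -0.003, 0.001]
ft_force: [0.5, -0.0, -0.6]
finger_gap: 1.0
finger_force: 0.0
```

```bash
python3 - <<'E'
from h import *
for n in ("scene","top"): cv2.imwrite(f"pics/{n}3.png",snapshot(n)[:,:,::-1])
a=cv2.imread("pics/scene3.png")[150:350,180:445]; b=cv2.imread("pics/top3.png")[150:350,130:395]
cv2.imwrite("pics/c3.png",cv2.resize(np.hstack([a,b]),(795,300),interpolation=2))
f=lambda x,y:(180+x/2.85,150+y/2.85)
print(at("top",*f(370,272),53),at("top",*f(491.5,282.5),53),at("top",*f(249.5,285.5),53))
for t in(1.94,1.97,2.0,2.03,2.06): print(t,proj("top",(636-262.5*np.sin(t),160-262.5*np.cos(t),260)),proj("scene",(636-262.5*np.sin(t),160-262.5*np.cos(t),260)))
print(get_obs()["position"],get_obs()["time_s"])
E
```

```text
[530.3 -69.3  53. ] [ 519.5 -182.1   53. ] [518.7  42.6  53. ]
1.94 [162.  304.5] [208.  174.7]
1.97 [158.7 303.1] [208.  173.8]
2.0 [155.4 301.7] [208.1 173. ]
2.03 [152.2 300.2] [208.3 172.2]
2.06 [149.1 298.6] [208.6 171.3]
[516.72705598  44.46502697 110.78780632] 11.45
```

View pics/c3.png

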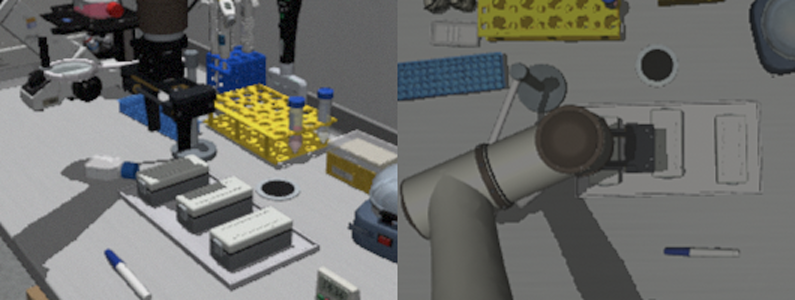

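The left half shows the gripper over the left case and the lens far left at scene (227,195). The top half shows the forearm covering the lens, so the pin still has to be checked later.

Emit:
play_rows(
  moves=[
    [[0.2,0.2,4,0],[0,0,4,0],[0,0,1.6,0],[0,0,0,0],[0,0,0,0]],
  ],
)

```text
time_s: 12.08
position: [518.5, 42.4, 14.2]
orientation: [-3.14, -0.004, 0.0]
ft_force: [0.1, -0.5, 1.2]
finger_gap: 1.003
finger_force: 0.0
```

Emit:
play_rows(
  moves=[
    [[0,0,0,0],[0,0,0,0],[0,0,0,0],[0,0,0,0],[0,0,0,0],[0,0,0,0]],
  ],
  jaw=1,
  newtons=45,
)

```text
time_s: 12.82
position: [517.5, 42.2, 12.6]
orientation: [-3.141, -0.001, 0.0]
ft_force: [-0.2, 3.2, 2.5]
finger_gap: 0.618
finger_force: 45.0
```

Emit:
play_rows(
  moves=[
    [[0,0,-2,0],[0,0,-3,0],[0,0,-3,0],[0,0,-2,0],[0,0,0,0],[0,0,0,0],[0,0,0,0],[0,0,0,0],[0,0,0,0],[0,0,0,0]],
  ],
)

```text
time_s: 14.08
position: [516.9, 41.8, 112.2]
orientation: [3.141, 0.0, -0.0]
ft_force: [-0.4, 0.5, -2.9]
finger_gap: 0.615
finger_force: 45.0
```

```bash
cat > s.py <<'E'
from h import *
import sys
o=get_obs();print(o["time_s"],o["position"].round(1))
R=[]
for i in range(int(sys.argv[1])):
    o=get_obs();R.append(np.r_[o["ft_force"],o["ft_torque"]*100]);snapshot("scene")
R=np.array(R);print("mean",R.mean(0).round(2),"std",R.std(0).round(2));print("Fx",R[:,0].round(1).tolist());print("100Ty",R[:,4].round(1).tolist())
E
python3 s.py 8
```

```text
14.075 [516.9  41.8 112.2]
mean [ 0.19 -0.1  -2.9  -3.77  2.21  0.38] std [0.37 0.45 0.44 3.3  2.11 2.55]
Fx [-0.4, 0.0, 0.0, 0.1, 1.0, 0.4, 0.1, 0.3]
100Ty [-1.3, 3.4, 3.7, 0.1, 2.0, 3.3, 0.7, 5.7]
```

Emit:
play_rows(
  moves=[
    [[2,0,0,0],[-4,0,0,0],[4,0,0,0],[-4,0,0,0],[4,0,0,0],[-4,0,0,0],[4,0,0,0],[-4,0,0,0],[2,0,0,0],[0,0,0,0],[0,0,0,0]],
  ],
)

```text
time_s: 15.85
position: [516.8, 41.8, 112.4]
orientation: [-3.141, 0.0, -0.001]
ft_force: [-0.2, -0.1, -3.6]
finger_gap: 0.617
finger_force: 45.0
```

```bash
python3 s.py 16
```

```text
15.85 [516.8  41.8 112.4]
mean [-0.11 -0.24 -2.96 -4.07  0.79  0.54] std [0.47 0.51 0.51 3.29 3.79 2.8 ]
Fx [-0.2, -0.1, 0.5, 0.1, 0.4, 0.0, -0.5, -1.1, -0.7, 0.2, -0.9, 0.7, 0.1, 0.1, -0.2, -0.1]
100Ty [8.5, -5.5, -2.0, -1.2, -0.9, 6.2, 3.3, -0.2, -2.6, 2.9, -2.2, -2.1, -1.7, -0.0, 3.7, 6.4]
```

Emit:
play_rows(
  moves=[
    [[4,0,0,0],[-5,0,0,0],[-4,0,0,0],[5,0,0,0],[5,0,0,0],[-5,0,0,0],[-5,0,0,0],[5,0,0,0],[5,0,0,0],[-5,0,0,0],[0,0,0,0],[0,0,0,0]],
  ],
)

```text
time_s: 18.15
position: [517.1, 41.8, 112.7]
orientation: [-3.142, -0.001, 0.0]
ft_force: [1.4, -0.1, -2.4]
finger_gap: 0.617
finger_force: 45.0
```

```bash
python3 s.py 24
```

```text
18.15 [517.1  41.8 112.7]
mean [ 0.03  0.08 -2.73 -3.65 -0.64 -0.48] std [0.48 0.59 0.42 3.36 3.41 2.52]
Fx [1.4, 0.1, 0.1, 0.6, -0.0, 0.1, 0.3, 0.1, -0.5, 0.7, -0.8, 0.1, -0.1, -0.5, 0.1, -0.7, -0.4, -0.3, -0.6, -0.2, 0.1, 0.5, 0.3, 0.3]
100Ty [-8.1, -5.4, -1.3, 1.5, 0.5, -1.6, 1.0, 4.4, 2.1, -5.6, -0.4, 4.1, -2.9, 0.4, -1.4, 1.4, 0.3, -6.8, 3.6, -0.4, -0.9, 3.9, 1.1, -5.0]
```

Emit:
play_rows(
  moves=[
    [[0,0,3,0],[0,0,3,0],[0,0,2,0],[0,0,1,0],[0,0,1,0],[0,0,0,0],[0,0,0,0]],
  ],
)

```text
time_s: 20.23
position: [517.4, 42.0, 12.7]
orientation: [-3.141, -0.001, -0.0]
ft_force: [-0.4, 0.9, -3.0]
finger_gap: 0.614
finger_force: 45.0
```

Emit:
play_rows(
  moves=[
    [[0,0,0,0],[0,0,0,0],[0,0,0,0],[0,0,0,0]],
  ],
  jaw=-1,
)

```text
time_s: 20.72
position: [517.1, 41.8, 12.5]
orientation: [-3.141, -0.0, -0.0]
ft_force: [0.2, -0.1, -0.5]
finger_gap: 0.96
finger_force: 0.0
```

Emit:
play_rows(
  moves=[
    [[0,0,-4,0],[0,0,-5,0],[0.3,3.1,0,0],[0.4,4,0,0],[0.5,4,0,0],[0,0,0,0],[0,0,0,0]],
  ],
)

```text
time_s: 21.6
position: [528.8, -69.2, 102.3]
orientation: [-3.142, 0.0, -0.001]
ft_force: [0.6, 0.6, 0.2]
finger_gap: 1.005
finger_force: 0.0
```

Emit:
play_rows(
  moves=[
    [[0.1,0,4,0],[0,0,4,0],[0,0,0.9,0],[0,0,0,0],[0,0,0,0]],
  ],
)

```text
time_s: 22.22
position: [531.3, -68.7, 14.9]
orientation: [-3.141, -0.003, 0.001]
ft_force: [-0.2, -0.1, 0.2]
finger_gap: 0.996
finger_force: 0.0
```

Emit:
play_rows(
  moves=[
    [[0,0,0,0],[0,0,0,0],[0,0,0,0],[0,0,0,0],[0,0,0,0],[0,0,0,0]],
  ],
  jaw=1,
  newtons=45,
)

```text
time_s: 22.98
position: [530.2, -69.0, 13.6]
orientation: [-3.141, -0.001, -0.0]
ft_force: [-0.3, 3.3, 1.9]
finger_gap: 0.615
finger_force: 45.0
```

Emit:
play_rows(
  moves=[
    [[0,0,-2,0],[0,0,-3,0],[0,0,-3,0],[0,0,-2,0],[0,0,0,0],[0,0,0,0],[0,0,0,0],[0,0,0,0],[0,0,0,0],[0,0,0,0]],
  ],
)

```text
time_s: 24.22
position: [529.9, -69.2, 113.2]
orientation: [3.142, 0.0, -0.0]
ft_force: [0.3, 0.1, -4.3]
finger_gap: 0.617
finger_force: 45.0
```

```bash
python3 s.py 8
```

```text
24.225 [529.9 -69.2 113.2]
mean [ 0.15 -0.05 -3.41 -3.73 -0.04 -0.93] std [0.4  0.43 0.7  3.14 2.38 2.93]
Fx [0.3, 0.5, 0.2, 0.7, -0.5, -0.3, 0.5, -0.2]
100Ty [2.9, -1.3, 4.0, -3.2, -1.1, 1.6, -2.2, -1.0]
```

Emit:
play_rows(
  moves=[
    [[4,0,0,0],[-5,0,0,0],[-4,0,0,0],[5,0,0,0],[5,0,0,0],[-5,0,0,0],[-5,0,0,0],[5,0,0,0],[5,0,0,0],[-5,0,0,0],[0,0,0,0],[0,0,0,0]],
  ],
)

```text
time_s: 26.12
position: [530.1, -69.3, 113.7]
orientation: [3.141, -0.001, 0.0]
ft_force: [-0.1, -0.4, -2.3]
finger_gap: 0.62
finger_force: 45.0
```

```bash
python3 s.py 24
```

```text
26.125 [530.1 -69.3 113.7]
mean [ 0.04 -0.11 -3.5  -3.9   1.13  0.78] std [0.51 0.44 0.45 3.21 3.53 2.17]
Fx [-0.1, 0.4, 0.3, 0.6, -0.2, -1.0, -0.1, -0.0, 0.7, 0.2, 0.4, -0.9, 0.6, 0.3, 1.1, -0.8, -0.1, -0.2, -0.2, -0.7, 0.1, 0.7, 0.0, -0.2]
100Ty [-3.7, -6.8, 4.7, -0.3, 0.2, 7.8, 2.6, 0.5, -0.8, -0.2, 2.0, 4.3, 4.4, 1.6, 0.3, 5.3, 5.4, -0.4, 2.8, -7.4, 1.5, 3.1, -1.3, 1.5]
```

Emit:
play_rows(
  moves=[
    [[0,0,3,0],[0,0,3,0],[0,0,2,0],[0,0,1,0],[0,0,1,0],[0,0,0,0],[0,0,0,0]],
  ],
)

```text
time_s: 28.2
position: [530.4, -69.2, 13.8]
orientation: [-3.141, -0.001, -0.0]
ft_force: [0.6, 0.4, -3.2]
finger_gap: 0.615
finger_force: 45.0
```

Emit:
play_rows(
  moves=[
    [[0,0,0,0],[0,0,0,0],[0,0,0,0],[0,0,0,0]],
  ],
  jaw=-1,
)

```text
time_s: 28.7
position: [530.1, -69.2, 13.6]
orientation: [-3.142, -0.001, -0.0]
ft_force: [0.2, 0.3, 0.3]
finger_gap: 0.959
finger_force: 0.0
```

Emit:
play_rows(
  moves=[
    [[0,0,-4,0],[0,0,-5,0],[-0.3,3.3,0,0],[-0.4,4,0,0],[-0.4,4,0,0],[0,0,0,0],[0,0,4,0],[0,0,4,0],[0,0,0.9,0],[0,0,0,0],[0,0,0,0]],
  ],
)

```text
time_s: 30.08
position: [520.3, -182.1, 16.0]
orientation: [3.141, -0.003, 0.001]
ft_force: [0.8, -0.4, 0.4]
finger_gap: 0.996
finger_force: 0.0
```

Emit:
play_rows(
  moves=[
    [[0,0,0,0],[0,0,0,0],[0,0,0,0],[0,0,0,0],[0,0,0,0],[0,0,0,0]],
  ],
  jaw=1,
  newtons=45,
)

```text
time_s: 30.82
position: [518.9, -182.1, 14.5]
orientation: [-3.142, -0.0, -0.0]
ft_force: [0.2, 0.8, 1.4]
finger_gap: 0.616
finger_force: 44.9
```

Emit:
play_rows(
  moves=[
    [[0,0,-2,0],[0,0,-3,0],[0,0,-3,0],[0,0,-2,0],[0,0,0,0],[0,0,0,0],[0,0,0,0],[0,0,0,0],[0,0,0,0],[0,0,0,0],[0,0,0,0]],
  ],
)

```text
time_s: 32.2
position: [518.9, -182.2, 114.4]
orientation: [3.142, 0.0, -0.0]
ft_force: [0.6, -0.6, -3.0]
finger_gap: 0.616
finger_force: 44.9
```

Emit:
play_rows(
  moves=[
    [[4,0,0,0],[-5,0,0,0],[-4,0,0,0],[5,0,0,0],[5,0,0,0],[-5,0,0,0],[-5,0,0,0],[5,0,0,0],[5,0,0,0],[-5,0,0,0],[0,0,0,0],[0,0,0,0]],
  ],
)

```text
time_s: 33.7
position: [519.0, -182.3, 114.8]
orientation: [3.141, -0.001, -0.0]
ft_force: [-0.3, -0.2, -2.1]
finger_gap: 0.621
finger_force: 45.0
```

```bash
python3 s.py 24
```

```text
33.7 [ 519.  -182.3  114.8]
mean [-0.1   0.06 -2.89 -2.36 -6.52  0.19] std [0.46 0.54 0.55 3.13 3.21 2.13]
Fx [-0.3, 0.2, 0.5, -0.5, -0.6, -0.2, 0.1, 0.6, 0.5, -0.5, 0.7, -0.1, -0.6, 0.4, -0.5, 0.1, 0.6, 0.1, -0.7, -0.7, -0.3, 0.2, -0.6, -0.8]
100Ty [-5.4, -7.3, -17.6, -7.7, -8.9, -6.6, -6.4, -0.7, -3.7, -8.0, -3.4, -6.7, -7.3, -6.0, -7.1, -5.3, -5.0, -3.7, -7.4, -3.4, -6.5, -3.5, -11.9, -6.9]
```

Emit:
play_rows(
  moves=[
    [[-4,0,0,0],[4,0,0,0],[5,0,0,0],[-5,0,0,0],[-5,0,0,0],[5,0,0,0],[5,0,0,0],[-5,0,0,0],[-5,0,0,0],[5,0,0,0],[0,0,0,0],[0,0,0,0]],
  ],
)

```text
time_s: 36.4
position: [519.0, -182.1, 114.4]
orientation: [-3.141, 0.0, -0.0]
ft_force: [0.6, -1.4, -3.5]
finger_gap: 0.62
finger_force: 45.0
```

```bash
python3 s.py 20
```

```text
36.4 [ 519.  -182.1  114.4]
mean [ 0.15 -0.08 -3.09 -2.84 -2.73 -1.18] std [0.43 0.5  0.54 2.66 2.98 2.62]
Fx [0.6, 0.1, -0.4, 0.2, -0.5, -0.7, 0.5, -0.1, -0.1, 0.4, 0.3, -0.3, 0.5, 0.3, 0.8, 0.3, -0.2, 0.9, 0.0, 0.5]
100Ty [-3.8, -1.8, -1.5, -1.4, -3.5, -4.1, -3.2, -4.9, 2.1, -1.3, -4.3, 1.9, -1.6, -1.3, 1.8, -7.2, -2.3, -8.9, -1.1, -8.3]
```

Emit:
play_rows(
  moves=[
    [[5,0,0,0],[0,0,0,0],[-5,0,0,0],[-5,0,0,0],[5,0,0,0],[5,0,0,0],[-5,0,0,0],[-5,0,0,0],[5,0,0,0],[0,0,0,0]],
  ],
)

```text
time_s: 38.65
position: [520.0, -182.5, 114.2]
orientation: [3.14, -0.001, 0.001]
ft_force: [0.6, 0.7, -2.3]
finger_gap: 0.616
finger_force: 45.0
```

```bash
python3 s.py 24
```

```text
38.65 [ 520.  -182.5  114.2]
mean [-0.07 -0.13 -2.85 -4.   -1.78  0.27] std [0.57 0.58 0.53 2.73 4.2  2.67]
Fx [0.6, 0.1, -0.7, -1.2, -0.4, 0.1, -0.2, -0.8, 0.1, 0.4, 0.5, 0.3, -0.9, 0.7, 0.3, -1.3, 0.3, -0.1, 0.1, 0.4, 0.3, -0.4, 0.5, -0.3]
100Ty [-16.8, -5.8, -3.9, 2.7, 0.7, 1.3, -5.8, 3.4, -5.5, -2.7, -2.6, 0.4, 1.8, 2.6, -3.7, -1.9, -0.4, -1.5, -0.3, 1.3, 0.9, -2.0, -5.5, 0.7]
```

Emit:
play_rows(
  moves=[
    [[4,0,0,0],[-5,0,0,0],[-4,0,0,0],[5,0,0,0],[5,0,0,0],[-5,0,0,0],[-5,0,0,0],[5,0,0,0],[5,0,0,0],[-5,0,0,0],[0,0,0,0]],
  ],
)

```text
time_s: 41.22
position: [515.0, -181.9, 112.1]
orientation: [-3.14, 0.008, -0.001]
ft_force: [0.1, -0.7, -2.8]
finger_gap: 0.619
finger_force: 45.0
```

```bash
python3 s.py 20; python3 - <<'E'
from h import *
for n in ("scene","top"): cv2.imwrite(f"pics/{n}4.png",snapshot(n)[:,:,::-1])
a=cv2.imread("pics/scene4.png")[150:350,180:445]; b=cv2.imread("pics/top4.png")[150:350,130:395]
cv2.imwrite("pics/c4.png",cv2.resize(np.hstack([a,b]),(795,300),interpolation=2))
E
```

```text
41.225 [ 515.  -181.9  112.1]
mean [ 0.2  -0.   -2.91 -3.33 -4.88 -0.14] std [0.29 0.55 0.48 3.23 3.54 2.31]
Fx [0.1, -0.0, 0.2, -0.4, 0.5, -0.1, 0.4, -0.3, 0.2, 0.1, 0.6, 0.2, 0.1, 0.6, -0.2, 0.2, 0.6, 0.3, 0.3, 0.5]
100Ty [3.0, -6.8, -7.7, -6.0, -5.3, -0.4, -6.0, -8.1, 0.9, -6.6, -4.8, -10.5, -7.5, -3.9, -9.6, -1.8, 0.3, -7.2, -3.7, -5.9]
```

View pics/c4.png

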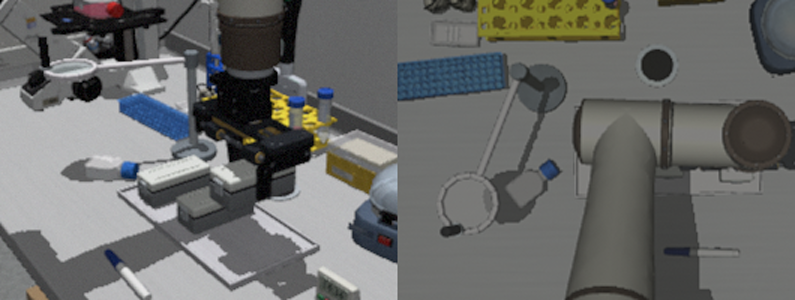

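```bash
python3 - <<'E'
from h import *
b=cv2.imread("pics/top4.png")[255:335,130:230]; cv2.imwrite("pics/d4.png",cv2.resize(b,None,fx=6,fy=6,interpolation=2))
for t in(1.85,1.9,1.95,2.0): print(t,*[(proj("top",(636-262.5*np.sin(t),160-262.5*np.cos(t),z))-[130,255])*6 for z in (260,210)])
f=lambda x,y:(180+x/2.85,150+y/2.85)
print("rack",at("top",*f(283,72),60)); o=get_obs(); print(o["position"],o["time_s"])
E
```

```text
1.85 [252.6 316.8] [290.4 307.8]
1.9 [218.4 306.6] [258.  297.6]
1.95 [185.4 294. ] [226.2 286.2]
2.0 [152.4 280.2] [195. 273.]
rack [717.9  10.5  60. ]
[ 518.87631668 -182.21103339  114.34278616] 42.325
```

View pics/d4.png

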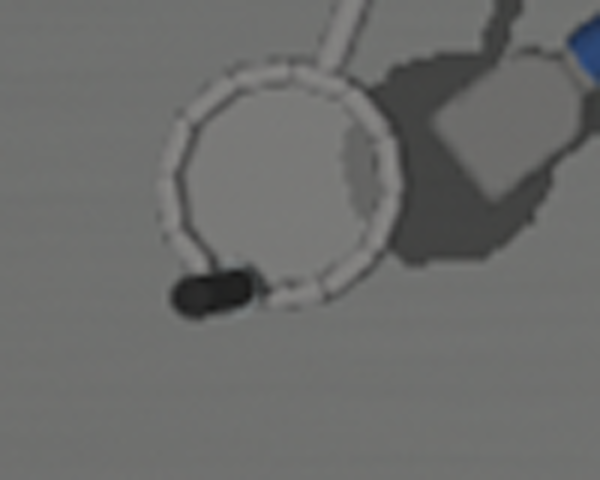

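The zoom shows the pin top at crop (192,297), which matches 1.94 rad. That is where the stop force came up, so the magnifier is still at its stop. In case 3 the moment about y shifts reversibly (-6.5, -2.7, -1, -5 cN·m), so it is the one that rattles.

Emit:
play_rows(
  moves=[
    [[0.5,-0.5,-2.3,0],[1.8,-1.5,-2.3,0],[3,-2.5,0,0],[3,-2.6,0,0],[3,-2.6,0,0],[2.5,-2.2,0,0],[1.5,-1.1,0,0],[0.5,-0.4,0,0],[0,0,0,0],[0,0,0,0],[0,0,0,0],[0,0,0,0]],
  ],
)

```text
time_s: 43.82
position: [676.6, -48.6, 160.6]
orientation: [-3.142, -0.0, -0.001]
ft_force: [0.0, 0.6, -2.5]
finger_gap: 0.617
finger_force: 45.0
```

```bash
python3 s.py 12; python3 - <<'E'
from h import *
for n in ("scene","top"): cv2.imwrite(f"pics/{n}5.png",snapshot(n)[:,:,::-1])
a=cv2.imread("pics/scene5.png")[150:350,180:445]; b=cv2.imread("pics/top5.png")[150:350,130:395]
cv2.imwrite("pics/c5.png",cv2.resize(np.hstack([a,b]),(795,300),interpolation=2))
E
```

```text
43.825 [676.6 -48.6 160.6]
mean [-0.2   0.07 -3.04 -2.99  6.39 -0.32] std [0.37 0.61 0.42 2.94 3.49 3.19]
Fx [0.0, -0.1, -0.2, 0.1, -0.7, -0.2, -0.7, 0.3, 0.3, -0.4, -0.0, -0.9]
100Ty [7.0, 3.9, 5.7, 5.2, 11.2, 11.1, 3.3, 1.1, 13.2, 4.6, 5.7, 4.5]
```

View pics/c5.png

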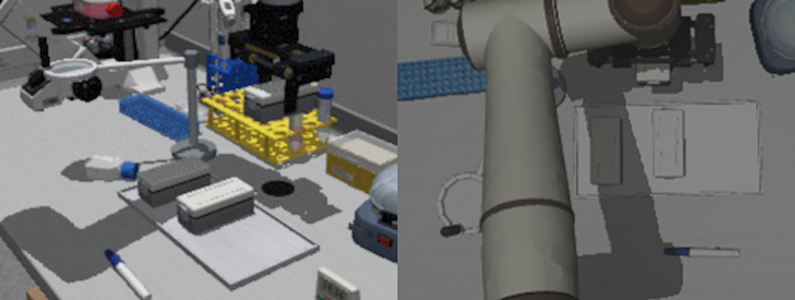

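The picture shows case 3 held level above the disc, cases 1 and 2 upright on the tray, and the magnifier at the left. The moment has flipped to +6.4 cN·m, so the ball has rolled to the other end, which confirms case 3.

```bash
python3 -c "
from rig import *
print(close_job())"
```

```text
the job is handed in; nothing more can be done
None
```

The magnifier is at its left stop, all three cases have been shaken, and the two silent ones (left and middle) are back upright where they stood; the rattling right case is held level over the hand-over disc, centre about 175 mm up, and the job was handed in at about 45 s.

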